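# Slide the row of sample tins home to the colour reader and start the reading

### The job

With the fingertips, gently push the row of four sample tins along the aluminium rail as one train until the first is fully home against the reader's end stop with no gaps left in the row; only then press the reader's green button fully down and let it come up again. The tins are only slid: do not pick up, tip or pull the row apart, and leave the tins seated and the spare white tin, bowls, spoon and jar where they stand.

Things in the scene. Friction and masses are not known exactly. Their poses are not given: they have to be found in the camera images.
- rail: fixed aluminium channel lying on the table, a white reader box at its -y end. Origin on the table, mid-width; y runs along the rail, so tins are pushed to its -y; z up. Channel from y = -170 to +200 mm, +y end open; floor 6 mm above the table; 51 mm wide inside (66 outside), lip tops 16 mm above the table. Reader: x +-60, y -270 to -174 mm, top 75 mm above the table
- stop (a point): centre of the black end stop at the reader's end of the rail, 35 mm above the table: an upright face across the rail at rail y = -170 mm; axes as the rail's. A row of four tins that is fully home reaches from this face to 192 mm from it along rail +y. The row takes less than 8 N to slide
- read (a joint): travel of the reader's green push button, m: 0 = up, 0.006 = fully down (springy, about 5 N to hold it down; it rises by itself)
- read_top (a point): centre of the top of the green push button (32 mm across, pressed straight down) on the reader's top, at x = -12, y = -222 mm in the rail's frame
- tin_red: square steel sample tin with a red lid, 48 x 48 mm and 58 mm high, 80 to 170 g, loose; one of the four standing touching in a row in the rail, in any order; at the start the gap between the foremost tin and the end stop is 50 to 120 mm. Origin at the centre of its underside, sides along its x and y, z up
- tin_blue: square steel sample tin with a blue lid, 48 x 48 mm and 58 mm high, 80 to 170 g, loose; one of the four standing touching in a row in the rail, in any order; at the start the gap between the foremost tin and the end stop is 50 to 120 mm. Origin at the centre of its underside, sides along its x and y, z up
- tin_yellow: square steel sample tin with a yellow lid, 48 x 48 mm and 58 mm high, 80 to 170 g, loose; one of the four standing touching in a row in the rail, in any order; at the start the gap between the foremost tin and the end stop is 50 to 120 mm. Origin at the centre of its underside, sides along its x and y, z up
- tin_black: square steel sample tin with a black lid, 48 x 48 mm and 58 mm high, 80 to 170 g, loose; one of the four standing touching in a row in the rail, in any order; at the start the gap between the foremost tin and the end stop is 50 to 120 mm. Origin at the centre of its underside, sides along its x and y, z up
- tin_white: spare tin with a white lid, same size, standing on the table on the robot's side of the rail; not part of the row, leave alone. Origin at the centre of its underside
- bowl_a: white cupping bowl, 90 mm across the rim, 58 mm high, standing on the table beyond the rail (left one of three); leave alone. Origin at the centre of its underside
- bowl_b: white cupping bowl, 90 mm across the rim, 58 mm high, standing on the table beyond the rail (middle one of three); leave alone. Origin at the centre of its underside
- bowl_c: white cupping bowl, 90 mm across the rim, 58 mm high, standing on the table beyond the rail (right one of three); leave alone. Origin at the centre of its underside
- spoon: steel cupping spoon 170 mm long lying on the table on the robot's side of the rail; leave alone
- jar: amber glass jar with a wooden cap, 64 mm across, 95 mm high, standing beyond the rail's open end; leave alone. Origin at the centre of its underside
Not all that is in view belongs to the job. What is shaped like the tin_blue but pink or turquoise is not meant. What is shaped like the tin_red but brown is not meant.

How it is judged (in metres and radians):
On the way, in this order (a step that is already met when the one before it is completed fails the run):
1. all four tins are home: the row is packed against the end stop (y of each of tin_red, tin_blue, tin_yellow, tin_black in the frame of rail below 0.004 m and x of tin_red in the frame of rail between -0.006 and 0.006 m and z of tin_red in the frame of rail between 0.003 and 0.01 m and angle between each of tin_red, tin_blue, tin_yellow, tin_black's own z axis and vertical below 0.06 rad and x of tin_blue in the frame of rail between -0.006 and 0.006 m and z of tin_blue in the frame of rail between 0.003 and 0.01 m and x of tin_yellow in the frame of rail between -0.006 and 0.006 m and z of tin_yellow in the frame of rail between 0.003 and 0.01 m and x of tin_black in the frame of rail between -0.006 and 0.006 m and z of tin_black in the frame of rail between 0.003 and 0.01 m), for 0.2 s.
2. the reader's button is pressed fully down (value of joint read above 0.0045 m), for 0.05 s.
At the end, for the whole second after the job is handed in: all four tins stand flat in the rail, at rest, packed against the end stop (no more than 6 mm of gaps in all, stop included), and the button is up again (all of step 1 and linear speed of each of tin_red, tin_blue, tin_yellow, tin_black below 0.01 m/s and value of joint read below 0.0015 m); the robot touches nothing.
It fails at once if a tin of the row is lifted (more than 8 mm off the rail floor), leaves the rail or is tipped (more than 15 degrees) (z of any of tin_red, tin_blue, tin_yellow, tin_black in the frame of rail above 0.014 m or z of any of tin_red, tin_blue, tin_yellow, tin_black in the frame of rail below -0.001 m or angle between any of tin_red, tin_blue, tin_yellow, tin_black's own z axis and vertical above 0.26 rad).
It fails at once if the row is pulled apart (more than 15 mm of gaps) (horizontal distance between tin_red and tin_blue above 0.159 m or horizontal distance between any of tin_red, tin_blue and tin_yellow above 0.159 m or horizontal distance between any of tin_red, tin_blue, tin_yellow and tin_black above 0.159 m).
It fails at once if a tin is shot along faster than 0.4 m/s (linear speed of any of tin_red, tin_blue, tin_yellow, tin_black above 0.4 m/s).
It fails at once if the button is pressed while the tins are not home (value of joint read above 0.003 m and not (y of each of tin_red, tin_blue, tin_yellow, tin_black in the frame of rail below 0.01 m)).
It fails at once if a bystander (spare tin, bowl, spoon, jar) is moved more than 15 mm or lifted (distance of any of tin_white, bowl_a, bowl_b, bowl_c, spoon, jar from where it was at the start of the episode above 0.015 m).
It also fails if it takes over 40 s, if anything falls off the work surface, if the arm or the gripper's body presses on something with over 40 N, if the wrist force passes 120 N, or if a joint passes its speed limit or range.

### The arm

A 6-joint arm with a two-finger parallel gripper is mounted at the origin on the work surface. World frame = base frame: x ahead of the robot, y to its left, z up, the work surface at z = 0. Lengths are in mm, angles in degrees, forces in N, time in s.
With the tool pointing down it reaches from about 300 to 850 mm from the base axis. Payload 4.2 kg.
Tool frame: the origin (TCP) lies on the centre line of the jaws, within the pads' length; the fingertips stand 11 mm ahead of it and the grasp point (between the pads) lies 8 mm behind it; z points along the fingers, y is the line along which they close (so a half turn about z gives the same grasp; the last joint's range is limited). The gripper opens to 91 mm and grips with 3 to 60 N. Pads are 32 mm wide; open, the fingers measure 118 mm over their backs; the gripper's body (76 mm by 178 mm) begins 60 mm behind the grasp point.
Start: joints at [62.682, 18.312, 89.639, -0, 72.044, -1.146], TCP at [253.626, 516.062, 185.376] pointing down, gripper open.
Joint ranges: [-177.97, 177.97], [-48.28, 115.42], [12.27, 149.76], [-77.06, 257.06], [2.81, 150.46], [-146.56, 146.56]. Speed limits (degrees/s): [147.25, 147.25, 180, 180, 180, 180].

### API

Orientations are given as [roll, pitch, yaw] about the fixed x, y, z axes, in that order (R = Rz(yaw) Ry(pitch) Rx(roll)).
In Python, from workcell import env, grab_frame, camera_model, models gives the robot as it stands.
- The arm moves only by the shell command python3 -m crank 'ROWS' [FORCE]. ROWS is text: rows parted by semicolons, each of 7 numbers parted by spaces: the closure, from -1 (fully open) to 1 (shut), so that 0 is half open, then the shift along the tool's x, y, z in mm, then the turn, a rotation vector about the tool's x, y, z in degrees. A call has 1 to 10 rows; each row shifts and turns the commanded pose from where the row before left it, along the tool's axes as they then stand; what a row does not reach is not made up. A row lasts 1/8 s, in which the tool goes at most 62.5 mm and 10.7 degrees, less where a joint would pass 70% of its speed; a pose out of reach is approached as far as the arm can. A call is refused whole if a number of a shift passes 62.5 or a number of a turn 10.7, either way. A call with a gripper value outside its range is refused whole. The fingers move at their own pace and stop on an object; FORCE is the grip in N (left out, the last holds). Time passes only in rows, so rows that do not move let the fingers close. It gives the time, the measured TCP pose, the force, the opening and the grip force at its end, in the units of the state.
- env.state(): the state, without advancing time (a new reading comes with each control period).
- grab_frame(name): name is "scene" or "top" or "wrist"; returns the picture (384x512x3 uint8, blue, green, red); there is no depth.
- camera_model(name): a dict with "K" (3x3 intrinsics, pixels), "R" (3x3) and "t" (3): a world point X has camera coordinates R X + t; the wrist camera has in their place "mount" (4x4, takes a point from camera to tool coordinates, whose origin is the TCP and whose axes are the flange's). Camera axes: x right, y down, z forward; pixel columns grow to the right and rows downward; lengths in mm; the calibration is good to about 2 mm. A picture is of the moment at which its call begins: read the wrist's pose just before it. camera_model takes no time and is no camera call.
- env.job_done(): hands the job in; it is judged then, once.
Trained networks look in the newest picture that a camera, given by its name, has taken for a name from the list of things; names that differ only in an ending like _2 or _b are one class to them, and where a whole thing is asked for, a point or a joint stands for the part that bears it (a point fixed in the world has none). Each returns a list of dicts, best first, with "p" (0 to 1); they miss things now and then, are a little off and sometimes report something else, mostly with a low value. They report only what shows in the picture. A call takes as long as a camera call. They do not tell look-alikes from the thing itself.
- models.search_frame(name, camera): "point" ([x, y, z] in mm, in world coordinates, good to about 4 mm: the middle of the surface that is visible of it).
The state is a dict: "time_s": time; "qpos": joint angles; "qvel": joint speeds; "effort": joint torques, N m; "ee_pos": TCP position; "ee_rot": TCP orientation; "force": force on the tool from outside, world axes, zero at the start; "torque": the same for the moment, N m; "gripper_width": finger opening in mm; "gripper_force": force on a finger pad.
Only numpy, scipy, OpenCV 4.12 (cv2) and the standard library are available. Lean on these libraries where they do the work, as an engineer would, in place of code of your own. Each camera call takes 0.05 s, during which the arm holds its last target. There are 200 camera calls.

## Working session

There is one attempt and no reset: what is moved stays moved. The work goes in short steps, Python scripts to look and compute and a shell command to move; the robot and the scene stay as the last step left them, time stands still between calls to the robot, and variables do not carry over. Pictures are saved under pics/ and viewed, at most 10 in all, crops included, and the job is handed in when it is done.

```bash
mkdir -p pics; python3 - <<'E'
from workcell import env, grab_frame, camera_model, models
import cv2
s=env.state(); print(s['time_s'],s['ee_pos'],s['ee_rot'],s['gripper_width'],s['force'])
for c in ['scene','top']:
    cv2.imwrite(f'pics/{c}0.png',grab_frame(c))
    for n in ['rail','stop','read_top','tin_red','tin_blue','tin_yellow','tin_black','tin_white']:
        try: print(c,n,[(round(d['p'],2),[round(float(v)) for v in d['point']]) for d in models.search_frame(n,c)[:3]])
        except Exception as e: print(n,e)
E
```

```text
0.0 [253.3529153  515.53638051 184.52260662] [-1.79897077e+02 -1.57055365e-03  1.53827863e+02] 91.3969907237531 [-0.75642213  0.14358752 -0.03167213]
scene rail [(0.43, [446, -163, 99])]
scene stop [(0.93, [503, -133, 31]), (0.54, [585, -88, 42]), (0.29, [444, -164, 100])]
scene read_top [(0.74, [582, -92, 40]), (0.61, [641, 139, 40]), (0.42, [446, -163, 96])]
scene tin_red [(0.82, [423, 333, 42]), (0.61, [527, 119, 62])]
scene tin_blue [(0.67, [508, 20, 60]), (0.65, [624, -270, 55]), (0.64, [344, 196, 43])]
scene tin_yellow [(0.61, [516, 69, 62])]
scene tin_black [(0.93, [498, -29, 53]), (0.53, [627, 35, 37]), (0.27, [506, 22, 59])]
scene tin_white [(0.78, [415, 113, 50])]
top rail [(0.67, [475, -110, 19])]
top stop [(0.85, [478, -107, 17]), (0.58, [659, 126, 23])]
top read_top [(0.62, [606, -99, 31]), (0.59, [448, -155, 97])]
top tin_red [(0.67, [507, 118, 67])]
top tin_blue [(0.81, [613, -263, 62]), (0.62, [328, 206, 56])]
top tin_yellow [(0.52, [499, 68, 63])]
top tin_black [(0.8, [480, -23, 66])]
top tin_white [(0.79, [405, 118, 62])]
```

View pics/top0.png

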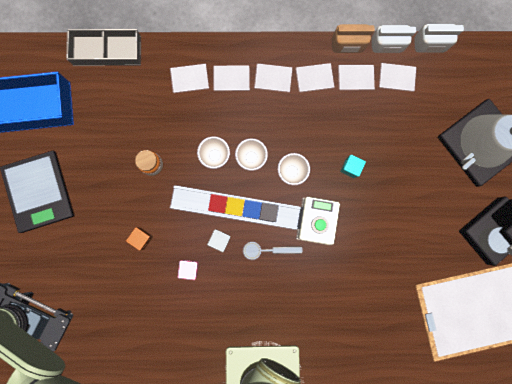

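View pics/scene0.png

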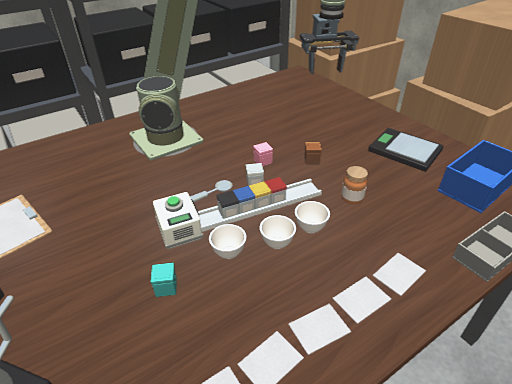

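The top view shows the rail from (172,199) to the reader at (320,220). The row in it is red (217,203), yellow (235,206), blue (252,209) and black (269,212). The look-alikes all stand outside the rail: turquoise (355,166), pink (187,270) and brown (138,239). The four tins meant are the ones in the channel. I'll measure them and confirm in one enlarged crop.

```bash
cat > h.py <<'E'
import numpy as np, cv2
from workcell import env, grab_frame, camera_model, models
def ray(cam,uv,z):
    m=camera_model(cam);K,R,t=map(np.array,(m['K'],m['R'],m['t']))
    C=-R.T@t; d=R.T@np.linalg.inv(K)@np.array([*uv,1.]); return C+d*(z-C[2])/d[2]
def pix(cam,X):
    m=camera_model(cam);K,R,t=map(np.array,(m['K'],m['R'],m['t']))
    p=K@(R@np.array(X,float)+t.ravel()); return p[:2]/p[2]
def blob(im,f,box):
    h=cv2.cvtColor(im,cv2.COLOR_BGR2HSV).astype(int); x0,y0,x1,y1=box
    M=np.zeros(im.shape[:2],bool); M[y0:y1,x0:x1]=f(h[...,0],h[...,1],h[...,2])[y0:y1,x0:x1]
    n,l,s,c=cv2.connectedComponentsWithStats(M.astype('uint8')); i=1+s[1:,4].argmax(); return c[i],s[i]
F={'red':(lambda h,s,v:((h<6)|(h>172))&(s>150)&(v>100),64),'yellow':(lambda h,s,v:(abs(h-24)<7)&(s>130)&(v>150),64),
 'blue':(lambda h,s,v:(abs(h-110)<12)&(s>120),64),'black':(lambda h,s,v:(s<70)&(v<110),64),'button':(lambda h,s,v:(abs(h-65)<15)&(s>120),81)}
E
python3 - <<'E'
from h import *
im=grab_frame('top')
for k,(f,z) in F.items():
    c,s=blob(im,f,(195,190,340,240)); print(k,c.round(1),s,ray('top',c,z).round(1))
cv2.imwrite('pics/crop.png',cv2.resize(im[170:260,150:350],None,fx=4,fy=4,interpolation=cv2.INTER_CUBIC))
m=camera_model('top');print(-np.array(m['R']).T@np.array(m['t']))
E
```

```text
red [217.4 203.4] [209 195  18  18 255] [505.8 120.6  64. ]
yellow [234.3 206.2] [225 197  19  19 278] [497.4  73.8  64. ]
blue [251.8 209.1] [243 200  19  19 271] [488.8  25.2  64. ]
black [300.2 217.2] [298 206   6  23  66] [ 464.5 -108.9   64. ]
button [320.  224.4] [315 220  11  10  82] [ 443.7 -160.7   81. ]
[ 430.429277     51.52325071 1324.51987274]
```

View pics/crop.png

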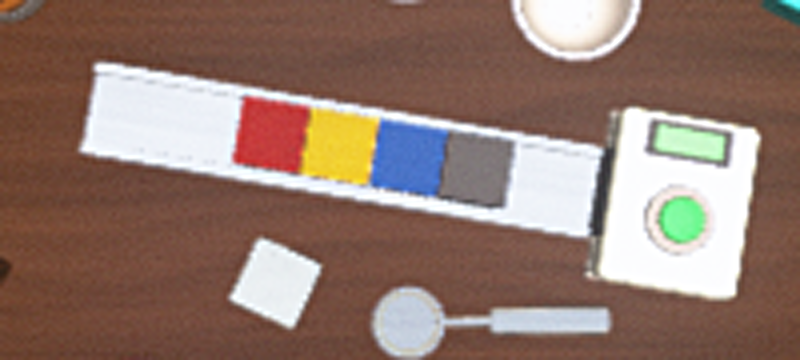

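The crop confirms the row (red, yellow, blue, black from rear to front), lying in the rail. The rail origin is about (494,56) and rail +y ≈ (0.175,0.984), so the tool yaw is 170°. Red's rear face is at rail y ≈ 90 mm and the gap to the stop is about 68 mm.

```bash
python3 -m crank '1 0 0 0 0 0 -8.05; 1 0 0 0 0 0 -8.05; 1 -40 -35 0 0 0 0; 1 -40 -35 0 0 0 0; 1 -40 -35 0 0 0 0; 1 -40 -35 0 0 0 0; 1 -40 -35 0 0 0 0; 1 -40 -35 0 0 0 0; 1 -40 -35 0 0 0 0; 1 -38 -35 0 0 0 0' 20; python3 -m crank '1 0 0 0 0 0 0; 1 0 0 0 0 0 0'
cat >> h.py <<'E'
O=np.array([494.4,55.8]); ey=np.array([.1754,.9845]); ex=np.array([.9845,-.1754])
def rf(p): d=np.array(p)[:2]-O; return round(float(d@ex),1),round(float(d@ey),1)
def st():
    s=env.state(); f=np.array(s['force']); print('t',s['time_s'],'rail',rf(s['ee_pos']),'z',s['ee_pos'][2].round(1),np.round(s['ee_rot'],1),'w',round(s['gripper_width'],1),'Frail',round(float(f[:2]@ex),1),round(float(f[:2]@ey),1),round(float(f[2]),1))
E
python3 -c "from h import *; st()"
```

```text
time_s: 2.2
ee_pos: [518.8, 183.3, 185.5]
ee_rot: [180.0, 0.0, 169.9]
force: [0.3, 1.0, -0.7]
gripper_width: 0.2
gripper_force: 0.0
time_s: 2.45
ee_pos: [517.4, 185.0, 185.2]
ee_rot: [180.0, -0.0, 169.9]
force: [-0.3, 1.2, 1.4]
gripper_width: 0.4
gripper_force: 0.0
t 2.45 rail (-0.1, 131.3) z 185.2 [180.   -0.  169.9] w 0.4 Frail -0.6 1.2 1.4
```

Positioned over the open part of the rail. I'll descend to TCP z ≈ 37 (fingertips at 26), then check from above.

```bash
python3 -m crank '1 0 0 45 0 0 0; 1 0 0 45 0 0 0; 1 0 0 35 0 0 0; 1 0 0 23 0 0 0; 1 0 0 0 0 0 0'
python3 - <<'E'
from h import *
st(); im=grab_frame('scene'); cv2.imwrite('pics/s1.png',cv2.resize(im[120:270,150:400],None,fx=3,fy=3,interpolation=cv2.INTER_CUBIC))
E
```

```text
time_s: 3.08
ee_pos: [515.5, 185.6, 36.0]
ee_rot: [-179.9, -0.2, 170.0]
force: [0.1, -0.0, -0.2]
gripper_width: 0.7
gripper_force: 0.0
t 3.075 rail (-2.0, 131.5) z 36.0 [-179.9   -0.2  170. ] w 0.7 Frail 0.1 0.0 -0.2
```

View pics/s1.png

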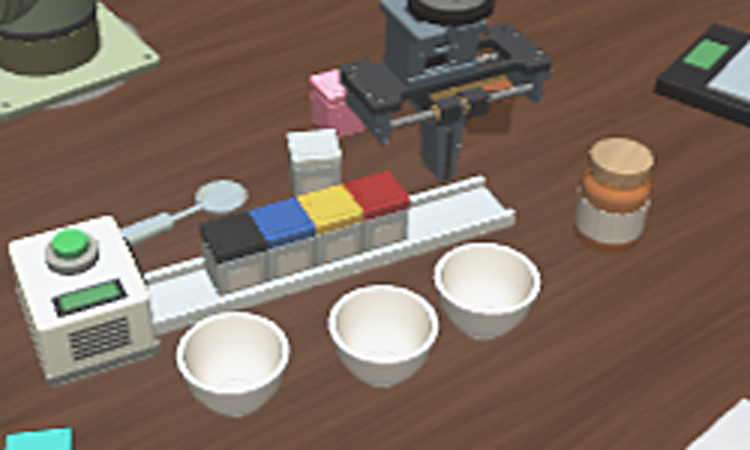

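The picture shows the closed fingers at crop (440,178), behind red's rear face at (405,215), and nothing has been disturbed. They look high or off to one side of the rail, so I'll check by projecting the expected tip.

```bash
python3 - <<'E'
from h import *
def c(X): return ((pix('scene',X)-[150,120])*3).round()
def W(x,y,z): return [*(O+x*ex+y*ey),z]
print('tip',c([515.5,185.6,25]),'red top corners',[c(W(x,y,64)) for x in(-24,24) for y in (42,90)],'rail end',[c(W(x,200,16)) for x in(-33,33)],'btn',c(W(-12,-222,81)))
E
```

```text
tip [433. 204.] red top corners [array([341., 184.]), array([387., 171.]), array([363., 213.]), array([410., 199.])] rail end [array([477., 176.]), array([512., 213.])] btn [ 69. 255.]
```

```bash
python3 - <<'E'
from h import *
s=env.state();p=np.array(s['ee_pos']);print(p)
im=grab_frame('scene'); 
v=cv2.resize(im[90:220,230:350],None,fx=5,fy=5,interpolation=cv2.INTER_CUBIC)[:600]
for z in (-11,0,30,68):
    q=(pix('scene',p+[0,0,z])-[230,90])*5; cv2.circle(v,tuple(int(a) for a in q),4,(0,255,0),-1)
cv2.imwrite('pics/s2.png',v)
E
```

```text
[516.92255043 185.86000221  37.32672676]
```

View pics/s2.png

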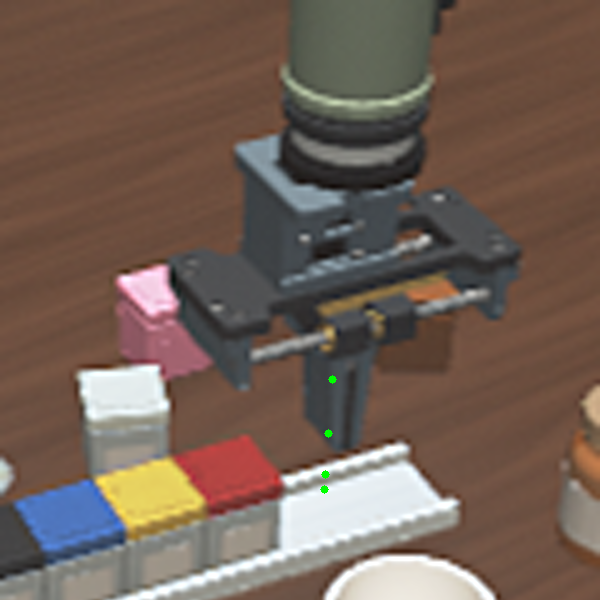

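The fingertips appear at about (338,448), clearly off the projected tip at (324,489), while the tins and rail project correctly. I'll cross-check with the top and wrist cameras before going on.

```bash
python3 - <<'E'
from h import *
from scipy.spatial.transform import Rotation as Ro
s=env.state();p=np.array(s['ee_pos']); w=grab_frame('wrist')
m=camera_model('wrist');M=np.array(m['mount']);K=np.array(m['K']);print(M.round(2).tolist(),K.tolist())
Rw=Ro.from_euler('xyz',s['ee_rot'],degrees=True).as_matrix()
def pw(X): 
    c=np.linalg.inv(M)@np.r_[Rw.T@(np.array(X)-p),1]; q=K@c[:3]; return q[:2]/q[2]
def W(x,y,z): return np.array([*(O+x*ex+y*ey),z])
pts=[W(x,y,64) for x in(-24,24) for y in (42,90)]+[W(x,200,16) for x in(-33,33)]
for X in pts:
    q=pw(X);print(q.round())
    if abs(q).max()<2000: cv2.circle(w,tuple(int(a) for a in q),3,(0,255,0),-1)
t=grab_frame('top')
for z in(-11,68): cv2.circle(t,tuple(int(round(a)) for a in pix('top',p+[0,0,z])),1,(0,255,0),-1)
t=cv2.resize(t[140:260,130:290],(512,384),interpolation=cv2.INTER_CUBIC)
cv2.imwrite('pics/wt.png',cv2.resize(np.hstack([w,t]),(800,300)))
E
```

```text
[[0.0, -0.97, -0.25, 69.55], [1.0, 0.0, -0.0, -0.74], [0.0, -0.25, 0.97, -198.44], [0.0, 0.0, 0.0, 1.0]] [[329.79127733213267, 0.0, 250.3380141309221], [0.0, 329.79127733213267, 188.1628501366532], [0.0, 0.0, 1.0]]
[ 85. 188.]
[174. 188.]
[ 95. 269.]
[179. 269.]
[352. 158.]
[345. 248.]
```

View pics/wt.png

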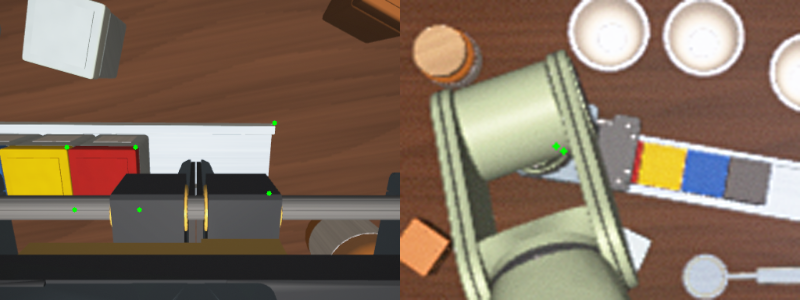

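```bash
python3 - <<'E'
from h import *
w=grab_frame('wrist');m=camera_model('wrist');M=np.linalg.inv(np.array(m['mount']));K=np.array(m['K'])
w=cv2.resize(w[140:320,130:370],None,fx=3,fy=3,interpolation=cv2.INTER_CUBIC)
for z,col in((11,(0,255,0)),(-25,(0,0,255))):
    P=[]
    for x,y in((-16,-13),(16,-13),(16,13),(-16,13)):
        c=K@(M@np.array([x,y,z,1.]))[:3];P.append((c[:2]/c[2]-[130,140])*3)
    cv2.polylines(w,[np.int32(P)],True,col,1)
cv2.imwrite('pics/w2.png',w)
E
```

```text
(no output)
```

View pics/w2.png

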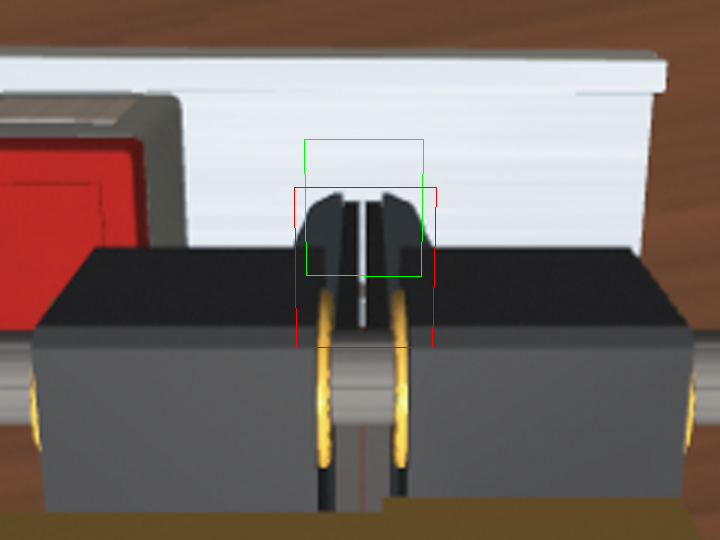

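The wrist view also puts the finger ends (row ≈192) near the red box, which is drawn for tips about 36 mm short of nominal. The green box is nominal. The scene view says about 30 mm. So the real fingertips are probably about 30 mm higher than reported, near z ≈ 58. I'll lower gently in stages and watch the force.

```bash
python3 -m crank '1 0 0 5 0 0 0; 1 0 0 5 0 0 0; 1 0 0 4 0 0 0; 1 0 0 0 0 0 0'; python3 -m crank '1 0 0 2 0 0 0; 1 0 0 2 0 0 0; 1 0 0 2 0 0 0; 1 0 0 2 0 0 0;1 0 0 0 0 0 0'; python3 -c "
from h import *
st();grab_frame('top');st()"
```

```text
time_s: 3.82
ee_pos: [517.4, 184.6, 22.8]
ee_rot: [-180.0, -0.1, 169.9]
force: [0.6, -0.4, 0.3]
gripper_width: 0.4
gripper_force: 0.0
time_s: 4.45
ee_pos: [517.6, 184.7, 15.2]
ee_rot: [-180.0, -0.0, 169.9]
force: [-0.1, 0.1, 0.6]
gripper_width: 0.6
gripper_force: 0.0
t 4.45 rail (0.2, 131.0) z 15.2 [-180.    -0.   169.9] w 0.6 Frail -0.1 0.1 0.6
t 4.5 rail (0.4, 131.1) z 15.3 [180.   -0.  169.9] w 0.6 Frail 0.9 0.8 0.2
```

There is no contact at TCP 15, where nominal tips would already be below the rail floor at z = 4. That confirms the fingers end higher than specified. I'll go lower and re-measure.

```bash
python3 -m crank '1 0 0 3 0 0 0; 1 0 0 3 0 0 0; 1 0 0 3 0 0 0; 1 0 0 2 0 0 0;1 0 0 0 0 0 0'; python3 - <<'E'
from h import *
st();s=env.state();p=np.array(s['ee_pos'])
im=grab_frame('scene'); 
v=cv2.resize(im[110:220,220:350],None,fx=6,fy=6,interpolation=cv2.INTER_CUBIC)[:600]
for z in (10,20,30):
    q=(pix('scene',p+[0,0,z])-[220,110])*6; cv2.circle(v,tuple(int(a) for a in q),2,(0,255,0),-1)
cv2.imwrite('pics/s3.png',v)
E
```

```text
time_s: 5.12
ee_pos: [517.6, 184.7, 4.1]
ee_rot: [-180.0, -0.0, 169.9]
force: [-0.3, -0.5, -0.6]
gripper_width: 0.4
gripper_force: 0.0
t 5.125 rail (0.3, 131.0) z 4.1 [-180.    -0.   169.9] w 0.4 Frail -0.2 -0.5 -0.6
```

View pics/s3.png

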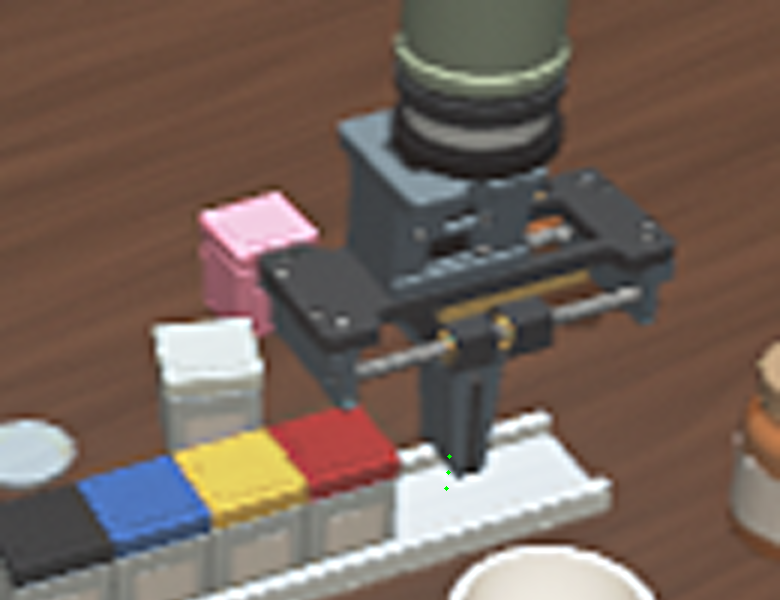

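The tip at (460,473) sits on the +20 mm dot, so the real tip is about 20 mm above the TCP, at z ≈ 24 inside the channel. That is a good pushing height. Now I'll approach and push slowly.

```bash
python3 -m crank '1 0 -5 0 0 0 0; 1 0 -5 0 0 0 0; 1 0 -4 0 0 0 0; 1 0 -4 0 0 0 0; 1 0 -4 0 0 0 0; 1 0 -4 0 0 0 0; 1 0 -4 0 0 0 0; 1 0 -4 0 0 0 0'; python3 -c "
from h import *
st();im=grab_frame('top')
for k in('red','yellow','blue'):
    c,s=blob(im,F[k][0],(195,190,340,240)); print(k,rf(ray('top',c,64)),s[4])"
```

```text
time_s: 6.18
ee_pos: [512.3, 151.8, 4.6]
ee_rot: [179.9, 0.1, 169.9]
force: [1.0, 3.7, 0.3]
gripper_width: 0.6
gripper_force: 1.8
t 6.175 rail (0.8, 97.6) z 4.6 [1.799e+02 1.000e-01 1.699e+02] w 0.6 Frail 0.3 3.8 0.3Traceback (most recent call last):
  File "<string>", line 5, in <module>
    c,s=blob(im,F[k][0],(195,190,340,240)); print(k,rf(ray('top',c,64)),s[4])
        ~~~~^^^^^^^^^^^^^^^^^^^^^^^^^^^^^^
  File "h.py", line 12, in blob
    n,l,s,c=cv2.connectedComponentsWithStats(M.astype('uint8')); i=1+s[1:,4].argmax(); return c[i],s[i]
                                                                     ~~~~~~~~~~~~~~^^
ValueError: attempt to get argmax of an empty sequence
```

In contact at 3.8 N, sliding. There is about 60 mm to go.

```bash
python3 -m crank '1 0 -5 0 0 0 0; 1 0 -5 0 0 0 0; 1 0 -5 0 0 0 0; 1 0 -5 0 0 0 0; 1 0 -5 0 0 0 0; 1 0 -5 0 0 0 0; 1 0 -5 0 0 0 0; 1 0 -5 0 0 0 0'; python3 -c "
from h import *
st();im=grab_frame('top')
for k in('yellow','blue'):
    try: c,s=blob(im,F[k][0],(195,190,340,240)); print(k,rf(ray('top',c,64)),s[4])
    except Exception as e: print(k,'hidden')"
```

```text
time_s: 7.22
ee_pos: [504.7, 111.6, 4.3]
ee_rot: [180.0, -0.0, 169.9]
force: [1.8, 3.3, 1.0]
gripper_width: 0.1
gripper_force: 1.7
t 7.225 rail (0.4, 56.7) z 4.3 [180.   -0.  169.9] w 0.1 Frail 1.2 3.6 1.0
yellow (0.1, -41.2) 93
blue (0.3, -75.0) 269
```

Blue has moved 44 mm, so about 24 mm is left.

```bash
python3 -m crank '1 0 -4 0 0 0 0; 1 0 -4 0 0 0 0; 1 0 -3 0 0 0 0; 1 0 -3 0 0 0 0; 1 0 -2 0 0 0 0; 1 0 -2 0 0 0 0; 1 0 -2 0 0 0 0'; python3 -m crank '1 0 -1 0 0 0 0;1 0 -1 0 0 0 0'; python3 -c "
from h import *
st();im=grab_frame('top')
c,s=blob(im,F['blue'][0],(195,190,340,240)); print(rf(ray('top',c,64)),s[4])"
```

```text
time_s: 8.15
ee_pos: [501.3, 92.1, 4.4]
ee_rot: [180.0, 0.0, 169.9]
force: [1.4, 3.6, 1.7]
gripper_width: 0.2
gripper_force: 1.9
time_s: 8.4
ee_pos: [501.0, 90.2, 4.3]
ee_rot: [180.0, 0.0, 169.9]
force: [0.7, 3.2, 1.7]
gripper_width: 0.5
gripper_force: 1.9
t 8.4 rail (0.4, 35.0) z 4.3 [180.    0.  169.9] w 0.5 Frail 0.1 3.3 1.7
(0.4, -96.4) 270
```

```bash
python3 -m crank '1 0 -1 0 0 0 0;1 0 -1 0 0 0 0'|grep -E 'pos|force:'; python3 -m crank '1 0 -1 0 0 0 0;1 0 0 0 0 0 0'|grep -E 'pos|force:'; python3 -m crank '1 0 -1 0 0 0 0;1 0 0 0 0 0 0'|grep -E 'pos|force:'
```

```text
ee_pos: [501.7, 89.9, 4.5]
force: [2.7, 10.9, -0.7]
gripper_force: 5.9
ee_pos: [502.0, 89.9, 4.7]
force: [2.2, 13.2, -0.6]
gripper_force: 6.8
ee_pos: [502.1, 89.9, 4.8]
force: [2.0, 17.7, -0.1]
gripper_force: 8.6
```

Force climbs to 17.7 N with no motion, so the row is home. I'll back off, rise, and check the row and the button.

```bash
python3 -m crank '1 0 6 0 0 0 0;1 0 10 0 0 0 0;1 0 14 0 0 0 0;1 0 0 -40 0 0 0;1 0 0 -50 0 0 0;1 0 0 -50 0 0 0;1 0 60 0 0 0 0;1 0 60 0 0 0 0; 1 0 0 0 0 0 0; 1 0 0 0 0 0 0'; python3 - <<'E'
from h import *
from scipy.optimize import least_squares
st();im=grab_frame('top'); sc=grab_frame('scene')
for k in('red','yellow','blue'):
    try: c,s=blob(im,F[k][0],(195,190,340,240)); print(k,rf(ray('top',c,64)),s[4])
    except Exception: print(k,'hidden')
a,_=blob(im,F['button'][0],(305,213,335,240)); b,s=blob(sc,F['button'][0],(160,190,190,212));print(a,b,s)
r=least_squares(lambda X:np.r_[pix('top',X)-a,pix('scene',X)-b],[444,-160,85]);print('button',r.x.round(1),rf(r.x),r.fun.round(2))
v=np.hstack([cv2.resize(im[170:250,170:350],(540,240)),cv2.resize(sc[150:240,150:300],(260,156)).repeat(1,0)[:156] if 0 else cv2.resize(sc[150:250,150:258],(260,240))])
cv2.imwrite('pics/home.png',v)
E
```

```text
time_s: 10.45
ee_pos: [525.8, 233.8, 143.8]
ee_rot: [-179.9, -0.1, 170.0]
force: [-0.0, -0.5, 0.1]
gripper_width: 0.2
gripper_force: 0.0
t 10.45 rail (-0.3, 180.7) z 143.8 [-1.799e+02 -1.000e-01  1.700e+02] w 0.2 Frail 0.1 -0.5 0.1
red (0.8, 0.6) 251
yellow (0.7, -47.8) 278
blue (0.7, -96.7) 272
[319.84705882 224.48235294] [172.74285714 200.35714286] [168 197  11   9  70]
button [ 443.2 -158.3   95.8] (-12.8, -219.8) [0.15 0.06 0.15 0.  ]
```

View pics/home.png

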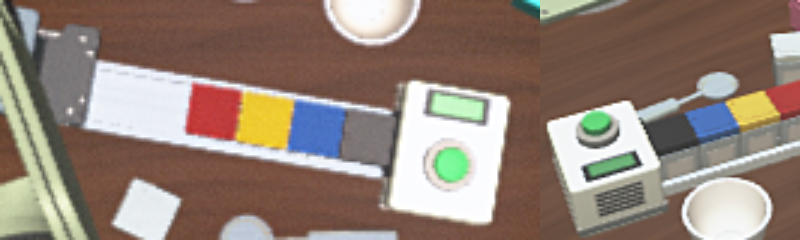

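The row is packed against the stop with no gaps (red, yellow, blue and black are contiguous, and black touches the stop). The button triangulates to (443,-158,96). Moving over it.

```bash
python3 -m crank '1 0 -50 0 0 0 0;1 0 -50 0 0 0 0;1 0 -50 0 0 0 0;1 6 -50 0 0 0 0;1 6.5 -50 0 0 0 0;1 0 -50 0 0 0 0;1 0 -50 0 0 0 0;1 0 -50.5 0 0 0 0;1 0 0 0 0 0 0; 1 0 0 0 0 0 0'; python3 -m crank '1 0 0 25 0 0 0;1 0 0 20 0 0 0;1 0 0 10 0 0 0;1 0 0 0 0 0 0'
```

```text
time_s: 11.8
ee_pos: [443.4, -158.3, 144.4]
ee_rot: [180.0, -0.0, 169.8]
force: [0.0, 0.5, 0.2]
gripper_width: 0.5
gripper_force: 0.0
time_s: 12.3
ee_pos: [443.9, -157.3, 89.0]
ee_rot: [180.0, -0.1, 170.0]
force: [1.0, -0.5, 0.1]
gripper_width: 0.1
gripper_force: 0.0
```

```bash
python3 -m crank '1 0 0 3 0 0 0;1 0 0 3 0 0 0;1 0 0 2 0 0 0;1 0 0 0 0 0 0'|grep -E 'pos|force:';python3 -m crank '1 0 0 2 0 0 0;1 0 0 2 0 0 0;1 0 0 0 0 0 0'|grep -E 'pos|force:';python3 -m crank '1 0 0 2 0 0 0;1 0 0 0 0 0 0'|grep -E 'pos|force:'
```

```text
ee_pos: [444.1, -158.2, 81.3]
force: [-0.1, -0.0, 0.2]
gripper_force: 0.0
ee_pos: [444.0, -158.1, 77.1]
force: [-0.1, 0.2, -1.1]
gripper_force: 0.0
ee_pos: [444.0, -158.1, 75.2]
force: [1.0, -0.6, -0.0]
gripper_force: 0.0
```

```bash
for i in 1; do :; done; python3 -m crank '1 0 0 2 0 0 0;1 0 0 0 0 0 0'|grep -E 'pos|force:';python3 -m crank '1 0 0 2 0 0 0;1 0 0 0 0 0 0'|grep -E 'pos|force:';python3 -m crank '1 0 0 2 0 0 0;1 0 0 0 0 0 0'|grep -E 'pos|force:'
```

```text
ee_pos: [444.0, -158.1, 73.2]
force: [0.2, -0.3, -1.1]
gripper_force: 0.0
ee_pos: [444.0, -158.1, 71.2]
force: [-0.3, -0.4, 0.1]
gripper_force: 0.0
ee_pos: [444.0, -158.1, 69.2]
force: [-0.9, 0.1, -0.8]
gripper_force: 0.0
```

```bash
python3 -m crank '1 0 0 2 0 0 0;1 0 0 0 0 0 0'|grep -E 'pos|force:';python3 -m crank '1 0 0 2 0 0 0;1 0 0 0 0 0 0'|grep -E 'pos|force:';python3 -m crank '1 0 0 2 0 0 0;1 0 0 0 0 0 0'|grep -E 'pos|force:'; python3 -c "
from h import *
st();p=np.array(env.state()['ee_pos']);sc=grab_frame('scene');v=cv2.resize(sc[130:250,130:250],(600,600),interpolation=cv2.INTER_CUBIC)
for z in(20,30):
    q=(pix('scene',p+[0,0,z])-[130,130])*5;cv2.circle(v,tuple(int(a) for a in q),2,(0,0,255),-1)
cv2.imwrite('pics/btn.png',v)"
```

```text
ee_pos: [444.3, -158.2, 67.4]
force: [-0.6, 0.4, 1.9]
gripper_force: 1.0
ee_pos: [444.3, -158.2, 65.4]
force: [-0.8, 0.6, 2.9]
gripper_force: 1.6
ee_pos: [444.3, -158.2, 63.4]
force: [-1.4, -0.4, 4.4]
gripper_force: 2.2
t 14.925 rail (-11.8, -219.5) z 63.4 [180.    0.  169.9] w 0.5 Frail -1.3 -0.7 4.4
```

View pics/btn.png

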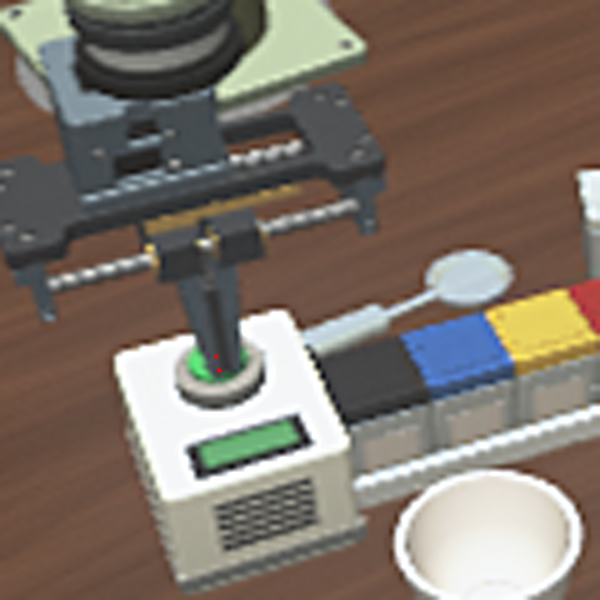

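The fingertips are on the green button inside its collar at (215,365), and the spring force is rising (1.9, 2.9, 4.4 N). I'll go on to the bottom.

```bash
python3 -m crank '1 0 0 1.5 0 0 0;1 0 0 0 0 0 0'|grep -E 'pos|force:';python3 -m crank '1 0 0 1.5 0 0 0;1 0 0 0 0 0 0'|grep -E 'pos|force:';python3 -m crank '1 0 0 1 0 0 0;1 0 0 0 0 0 0'|grep -E 'pos|force:'
```

```text
ee_pos: [444.3, -158.2, 62.6]
force: [-2.0, 1.2, 10.1]
gripper_force: 5.0
ee_pos: [444.3, -158.2, 62.4]
force: [-5.1, 2.1, 19.5]
gripper_force: 10.2
ee_pos: [444.4, -158.2, 62.3]
force: [-6.6, 2.3, 27.7]
gripper_force: 13.7
```

The button has bottomed (hard stop at 27.7 N). I'll rise clear and verify.

```bash
python3 -m crank '1 0 0 -6 0 0 0;1 0 0 -14 0 0 0;1 0 0 -40 0 0 0;1 0 0 -40 0 0 0;1 0 -50 0 0 0 0;1 0 -50 0 0 0 0;1 0 -50 0 0 0 0;1 0 0 0 0 0 0;1 0 0 0 0 0 0;1 0 0 0 0 0 0'; python3 - <<'E'
from h import *
from scipy.optimize import least_squares
st();im=grab_frame('top'); sc=grab_frame('scene')
for k in('red','yellow','blue'):
    try: c,s=blob(im,F[k][0],(195,190,340,240)); print(k,rf(ray('top',c,64)),s[4])
    except Exception: print(k,'hidden')
try:
    b,s=blob(sc,F['button'][0],(160,190,190,212));print('scene button (was 172.74,200.36)',b)
    a,_=blob(im,F['button'][0],(305,213,335,240));print('top button (was 319.85,224.48)',a)
except Exception as e: print(e)
E
```

```text
time_s: 16.98
ee_pos: [418.0, -304.6, 159.2]
ee_rot: [180.0, -0.0, 170.0]
force: [-0.4, 0.2, -0.9]
gripper_width: 0.1
gripper_force: 0.0
t 16.975 rail (-12.0, -368.2) z 159.2 [180.  -0. 170.] w 0.1 Frail -0.4 0.2 -0.9
red (0.8, 0.3) 251
yellow (0.7, -47.9) 275
blue (0.7, -96.6) 269
scene button (was 172.74,200.36) [172.70833333 200.45833333]
top button (was 319.85,224.48) [319.8452381  224.45238095]
```

The tins haven't moved, the button is up, and the robot is clear. Handing in.

```bash
python3 -c "from workcell import env; print(env.job_done())"
```

```text
the job is handed in; nothing more can be done
None
```

The four tins are packed against the end stop with no visible gaps, the green button was pressed to its hard stop and is up again, and I handed the job in at about 17 s; no verdict came back.

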